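# Unlatch a slide cassette and hold it over the light panel

## Robot

A 6-joint arm with a two-finger parallel gripper is mounted at the origin on the work surface. World frame = base frame: x ahead of the robot, y to its left, z up, the work surface at z = 0. Lengths are in mm, angles in rad, forces in N, time in s.
With the tool pointing down it reaches from about 325 to 850 mm from the base axis. Payload 15.5 kg.
Tool frame: the origin (TCP) lies on the centre line of the jaws, within the pads' length; the fingertips stand 11 mm ahead of it and the grasp point (between the pads) lies 8 mm behind it (robot.tip_extent is the distance from the TCP to the fingertips, in mm); x points along the fingers, y is the direction in which the jaws open and shut, and the axes are right-handed (so a half turn about x gives the same grasp; the last joint's range is limited). The gripper opens to 91 mm and grips with 3 to 60 N. Pads are 32 mm wide; open, the fingers measure 118 mm over their backs; the gripper's body (76 mm by 178 mm) begins 60 mm behind the grasp point.
Start: joints at [-0.096, 0.494, 1.345, -0, 1.302, -0.096], TCP at [625.001, 0.003, 224.915] pointing down, gripper open.
Joint ranges: [-2.91, 2.91], [-0.82, 2.16], [0.22, 2.67], [-1.22, 4.37], [0.12, 2.79], [-3.08, 3.08]. Speed limits (rad/s): [1.89, 1.89, 2.57, 3.01, 3.01, 3.01].

## Interface

Orientations are given as a unit quaternion [w, x, y, z].
In Python, from cell import robot, imaging gives the robot as it stands. The module is installed in compiled form; this text tells all that it offers.
- The arm moves only by the shell command python3 -m pendant 'ROWS'. ROWS is text: rows parted by semicolons, each of 7 numbers parted by spaces: the turn, a rotation vector about the tool's x, y, z in rad, then the shift along the tool's x, y, z in cm, then the finger opening in cm, from 0 to 9.12. A call has 1 to 20 rows; each row is the pose to reach, as a shift and turn from the pose commanded when the call began, along the tool's axes at that moment; what a row does not reach only later rows make up. A row lasts 1/8 s, in which the tool goes at most 62.5 mm and 10.7 degrees, less where a joint would pass 70% of its speed; a pose out of reach is approached as far as the arm can. A call with a gripper value outside its range is refused whole. The fingers move at their own pace and stop on an object; the grip force is fixed at half the most. Time passes only in rows, so rows that repeat a pose let the fingers close. It gives the time, the measured TCP pose, the force and the opening at its end, in the units of the state.
- robot.observe(): the state, without advancing time (a new reading comes with each control period).
- imaging.snapshot(name): name is "scene" or "side" or "wrist"; returns the picture (420x560x3 uint8, blue, green, red); there is no depth.
- imaging.calibration(name): a dict with "intrinsics" (3x3 intrinsics, pixels), "origin" and "rotation" of the camera in the world. Camera axes: x right, y up, looking along -z (the intrinsics and any distortion apply to the point x, -y, -z); pixel columns grow to the right and rows downward; lengths in mm; the calibration is good to about 2 mm. A picture is of the moment at which its call begins: read the wrist's pose just before it. calibration takes no time and is no camera call; for the wrist camera it gives the pose at the moment of the call.
- robot.finish_job(): hands the job in, once; it reports no verdict.
The state is a dict: "time": time; "joint_pos": joint angles; "qd": joint speeds; "joint_torque": joint torques, N m; "tcp_pos": TCP position; "orientation": TCP orientation; "contact_force": force on the tool from outside, world axes, zero at the start; "wrist_torque": the same for the moment, N m; "opening": finger opening in mm.
Only numpy, scipy, OpenCV 4.12 (cv2) and the standard library are available. Lean on these libraries where they do the work, as an engineer would, in place of code of your own. Each camera call takes 0.05 s, during which the arm holds its last target.

## Task

Pinch the two orange side catches of the slide cassette together so that it comes unlatched, lift it straight up out of its dock, and carry it, kept upright, to the lit light panel. Finish while still holding it by the pinched catches: steady and level, over the middle of the panel, with its underside about 100 mm above the lit face. Do not set it down or let go, do not touch the panel, and leave the tube rack, bottle, slide box and jar alone.

Things in the scene. Friction and masses are not known exactly. Their poses are not given: they have to be found in the camera images.
- cassette_mid (a point): Centre of the loose slide cassette, half-way up (33 mm above its underside). Teal frame 88 mm long (its x) x 27 mm wide (its y) x 43 mm high, 0.12 to 0.22 kg, with five glass slides fixed in it and an orange catch in the middle of each long side. z is up. It starts upright in the dock, axes along the dock's.
- cassette_pads (a point): On the cassette, midway between its two orange thumb pads, 47 mm above its underside. Each pad is upright, 24 mm along x and 38 mm tall (19 mm above and below this point); outer faces at y = +31 and -31 mm, so 62 mm apart at rest and 46 mm when both are fully in. The pads are the outermost parts above the dock.
- catch_left (a joint): How far the catch on the cassette's +y side is pressed in, m: 0 at rest, 0.008 at its hard stop. A spring pushes it out: 2 N starts it, 6 N holds it fully in. Its barb near the foot reaches 3.5 mm under a lip of the dock; over 5 mm in it is free. Both must be in at once to lift; firmly pinched pads carry the cassette.
- catch_right (a joint): The same for the catch on the -y side; also grows inwards from 0 to 0.008 m.
- dock_floor (a point): Centre of the dock's pocket floor, 20 mm above the table, on which the cassette stands with 1.5 mm play. Fixed cream base 150 (x) x 120 (y) x 20 mm; grey guides and two dark latch blocks beside the catches rise 21 mm above this point; the pads begin 7 mm higher. x along the pocket, y across it through both catches, z up. Lifted 45 mm the cassette is right out.
- panel_top (a point): Centre of the upper face of the light panel, 22 mm above the table: fixed flat aluminium box 180 mm (x) x 140 mm (y) x 22 mm with a glowing white face; z is up.
- tube_rack: White rack of seven red-capped tubes, 70 mm (x) x 210 mm (y), 96 mm high over the caps; loose, to be left alone. Origin: centre of its underside.
- oil_bottle: Amber bottle with black cap, 34 mm across, 75 mm high; loose, to be left alone. Origin: centre of its underside.
- slide_box: Closed blue slide box, 170 mm (x) x 85 mm (y) x 35 mm high; loose, to be left alone. Origin: centre of its underside.
- sample_jar: Clear jar with red cap, 60 mm across, 70 mm high; loose, to be left alone. Origin: centre of its underside.

How it is judged:
By the outcome, as a careful person would: the job done as asked, in the order asked, and still so for the second after the job is handed in, while the arm keeps its last pose, push and grip.
It also fails if it takes over 35 s, if anything falls off the work surface, if the arm or the gripper's body presses on something with over 40 N, if the wrist force passes 120 N, or if a joint passes its speed limit or range.

## Working session

There is one attempt and no reset: what is moved stays moved. The work goes in short steps, Python scripts to look and compute and a shell command to move; the robot and the scene stay as the last step left them, time stands still between calls to the robot, and variables do not carry over. Pictures are saved under pics/ and viewed, and the job is handed in when it is done.

```bash
mkdir -p pics; cat > h.py <<'E'
import numpy as np, cv2
from cell import robot, imaging
def snap(n,f):
    c=imaging.calibration(n); im=imaging.snapshot(n); cv2.imwrite('pics/'+f,im); np.savez('pics/'+f[:-4]+'.npz',K=c['intrinsics'],o=c['origin'],R=c['rotation'],im=im); 
    return im,c
def load(f):
    return np.load('pics/'+f+'.npz')
def ray(c,u,v):
    d=np.linalg.inv(c['K'])@np.array([u,v,1.]); d=np.array([d[0],-d[1],-d[2]]); d=c['R']@d
    return np.array(c['o'],float),d/np.linalg.norm(d)
def plane(c,u,v,z):
    o,d=ray(c,u,v); return o+d*(z-o[2])/d[2]
def proj(c,p):
    q=np.array(c['R']).T@(np.array(p,float)-c['o']); q=c['K']@np.array([q[0],-q[1],-q[2]]); return q[:2]/q[2]
def tri(*cs):
    A=np.zeros((3,3));b=np.zeros(3)
    for c,u,v in cs:
        o,d=ray(c,u,v);M=np.eye(3)-np.outer(d,d);A+=M;b+=M@o
    p=np.linalg.solve(A,b); return p,[proj(c,p)-[u,v] for c,u,v in cs]
E
python3 - <<'E'
from h import *
s=robot.observe(); print(s)
for n in ['scene','side','wrist']:
    im,c=snap(n,n+'0.png'); print(n,c)
E
```

```text
{'time': 0.0, 'joint_pos': array([-9.55320021e-02,  4.94159205e-01,  1.34610173e+00,  4.31402320e-05,
        1.30248078e+00, -9.55207124e-02]), 'qd': array([ 3.08388185e-04, -3.62874866e-04, -9.55687163e-05, -9.54635176e-04,
       -2.09331398e-04,  2.66231416e-04]), 'joint_torque': array([-1.07322368e-03, -8.78814626e+01, -3.81857479e+01,  7.05250050e-02,
        5.33505273e-02, -1.50444166e-04]), 'tcp_pos': array([6.24657369e+02, 3.03086896e-02, 2.24363120e+02]), 'orientation': array([ 0.49967152,  0.49975839,  0.50031694, -0.50025282]), 'contact_force': array([ 0.41877374,  0.32861898, -0.34807485]), 'wrist_torque': array([ 0.07758979,  0.02718982, -0.03812003]), 'opening': 91.05154201104563}
scene {'intrinsics': array([[412.45243539,   0.        , 281.91089064],
       [  0.        , 412.45243539, 203.10106946],
       [  0.        ,   0.        ,   1.        ]]), 'origin': array([1339.73227595, -561.37997199,  991.24811208]), 'rotation': array([0.83469925, 0.34226745, 0.15963931, 0.400806  ])}
side {'intrinsics': array([[408.7496186 ,   0.        , 282.58092304],
       [  0.        , 408.7496186 , 199.53299372],
       [  0.        ,   0.        ,   1.        ]]), 'origin': array([  19.57469584, -729.69366752,  601.82854086]), 'rotation': array([ 0.81395881,  0.47325115, -0.17463844, -0.28810732])}
wrist {'intrinsics': array([[338.84143724,   0.        , 277.71766091],
       [  0.        , 338.84143724, 214.2261457 ],
       [  0.        ,   0.        ,   1.        ]]), 'origin': array([625.82531587,  84.20659507, 384.03507312]), 'rotation': array([ 9.88678163e-01, -1.50048959e-01,  7.71418314e-04,  4.53291606e-04])}
```

```bash
python3 - <<'E'
s=open('h.py').read()
s=s.replace("R=c['rotation'],im=im)","R=Rot.from_quat(np.roll(c['rotation'],-1)).as_matrix(),im=im)").replace("import numpy as np, cv2","import numpy as np, cv2\nfrom scipy.spatial.transform import Rotation as Rot")
open('h.py','w').write(s)
from h import *
import h
for n in ['scene','side','wrist']:
    c=dict(np.load(f'pics/{n}0.npz')); c['R']=Rot.from_quat(np.roll(c['R'],-1)).as_matrix(); np.savez(f'pics/{n}0.npz',**c)
    print(n, proj(c,[625,0,214]))
E
```

```text
scene [275.74356665 166.37818211]
side [282.83672158 148.15164463]
wrist [276.63474886 268.41608714]
```

View pics/scene0.png

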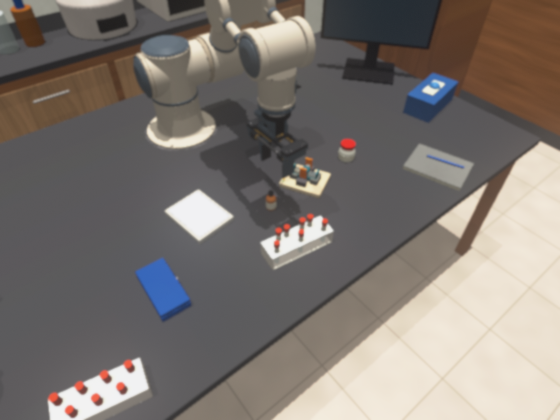

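View pics/side0.png

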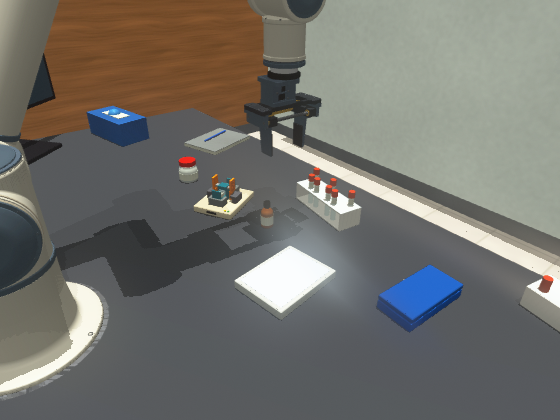

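View pics/wrist0.png

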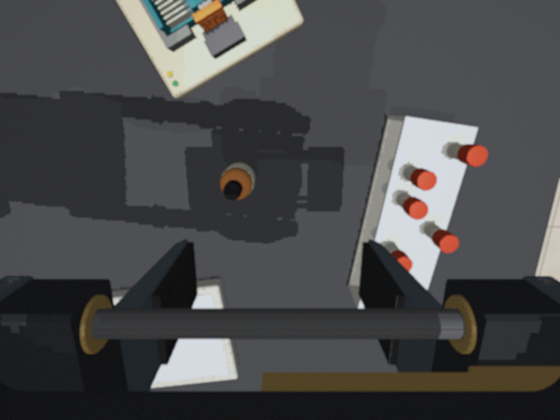

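```bash
python3 - <<'E'
from h import *
a,b,w=load('scene0'),load('side0'),load('wrist0')
for n,c,u,v,z in [('dock',b,224,200,20),('dock',a,306,180,20),('panel',b,286,279,22),('panel',a,199,214,22),('bottle',b,267,222,0),('bottle',a,270,206,0),('bottlew',w,250,172,0),('dockcorner',w,177,95,20),('dockc2',w,302,20,20),('rackw',w,430,200,70),('jar',b,188,178,0),('rack',b,329,215,0),('jara',a,347,157,0),('box',a,164,288,20)]:
    print(n,plane(c,u,v,z).round())
E
```

```text
dock [545. 166.  20.]
dock [569. 178.  20.]
panel [ 463. -212.   22.]
panel [ 479. -198.   22.]
bottle [590.  21.   0.]
bottle [575.  14.   0.]
bottlew [594.  15.   0.]
dockcorner [523.  98.  20.]
dockc2 [648. 165.  20.]
rackw [771.   1.  70.]
jar [549. 395.   0.]
rack [749. -58.   0.]
jara [553. 400.  -0.]
box [ 657. -415.   20.]
```

```bash
python3 -m pendant '0 0 0 -1 -2 -3 9.1;0 0 0 -2 -4 -5 9.1;0 0 0 -3 -5.5 -7 9.1;0 0 0 -3 -5.5 -7 9.1;0 0 0 -3 -5.5 -7 9.1;0 0 0 -3 -5.5 -7 9.1'
python3 - <<'E'
from h import *
im,c=snap('wrist','w1.png')
E
```

```text
time: 0.9
tcp_pos: [570.2, 69.6, 254.6]
orientation: [-0.5, -0.5, -0.5, 0.5]
contact_force: [0.1, -0.1, -0.1]
opening: 90.8
```

View pics/w1.png

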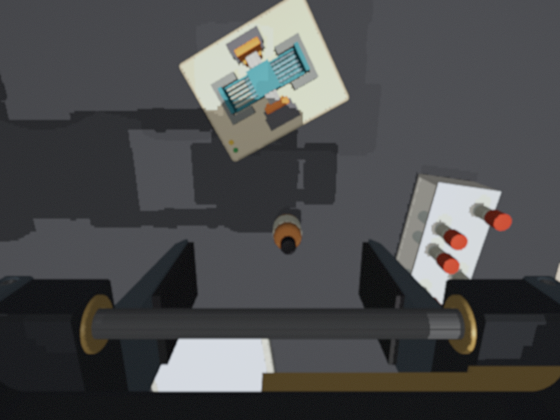

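```bash
python3 -m pendant '0.18 0 0 0 -3 -0.5 9.1;0.36 0 0 0 -6 -1 9.1;0.54 0 0 0 -9 -1.5 9.1;0.72 0 0 0 -12 -2.5 9.1;0.9 0 0 0 -14 -3 9.1;1.08 0 0 0 -16 -3.5 9.1;1.08 0 0 0 -16 -3.5 9.1;1.08 0 0 0 -16 -3.5 9.1;1.08 0 0 0 -16 -3.5 9.1'
python3 - <<'E'
from h import *
im,c=snap('wrist','w2.png'); print(robot.observe()['joint_pos'])
E
```

```text
time: 2.08
tcp_pos: [410.8, 104.8, 254.8]
orientation: [0.172, 0.686, 0.172, -0.686]
contact_force: [-0.2, 0.4, 0.3]
opening: 91.1
[ 1.08829288e-01  1.73581365e-01  1.76411025e+00 -2.02989119e-05
  1.20388933e+00  1.18762137e+00]
```

View pics/w2.png

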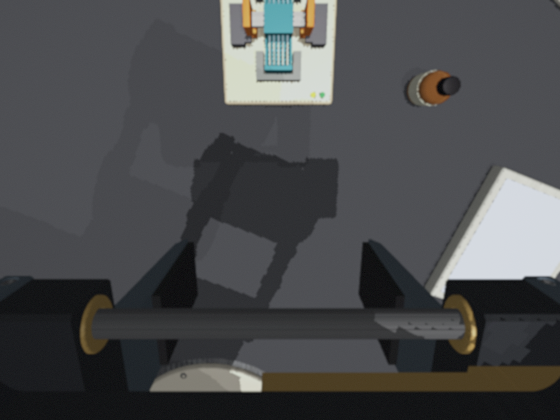

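```bash
python3 -m pendant '0 0 0 0 0 -4 9.1;0 0 0 0 0 -8 9.1;0 0 0 0 0 -8 9.1;0 0 0 0 0 -8 9.1;0 0 0 0 0 -8 9.1'
python3 - <<'E'
from h import *
im,c=snap('wrist','w3.png')
cv2.imwrite('pics/w3z.png',cv2.resize(im[0:250,140:420],None,fx=2.8,fy=2.4,interpolation=cv2.INTER_CUBIC))
im=load('w1')['im']
cv2.imwrite('pics/w1z.png',cv2.resize(im[0:180,140:380],None,fx=3.2,fy=3.2,interpolation=cv2.INTER_CUBIC))
E
```

```text
time: 2.75
tcp_pos: [480.0, 142.3, 254.9]
orientation: [-0.172, -0.686, -0.172, 0.686]
contact_force: [-1.0, -0.4, -0.4]
opening: 90.9
```

View pics/w3z.png

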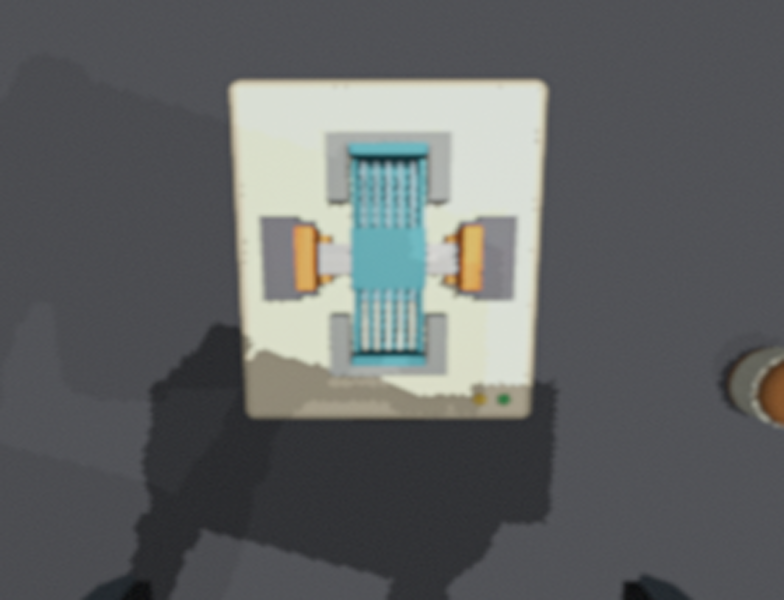

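View pics/w1z.png

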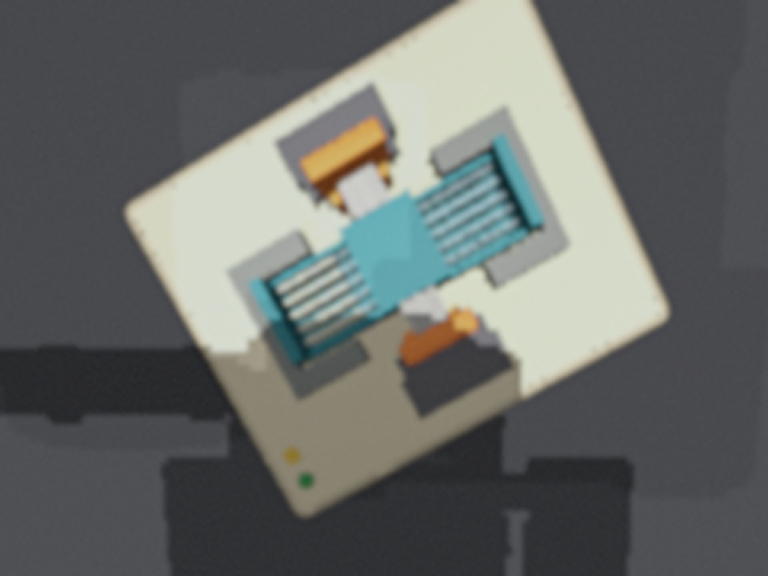

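```bash
python3 - <<'E'
from h import *
from scipy.optimize import least_squares
w1,w3=load('w1'),load('w3')
def lines(c,thr):
    hsv=cv2.cvtColor(c['im'],cv2.COLOR_BGR2HSV)
    return hsv
for f in ['w1','w3','w2']:
    c=load(f); hsv=cv2.cvtColor(c['im'],cv2.COLOR_BGR2HSV)
    m=cv2.inRange(hsv,(8,150,190),(25,255,255)); m[:, 430:]=0; m[200:]=0
    n,l,s,ce=cv2.connectedComponentsWithStats(m)
    for i in range(1,n):
        if s[i,4]>20:
            r=cv2.minAreaRect(np.argwhere(l==i)[:,::-1].astype(np.float32)); print(f,s[i],ce[i].round(1),r)
# teal central block
    m=cv2.inRange(hsv,(80,80,60),(100,255,255)); m[200:]=0
    n,l,s,ce=cv2.connectedComponentsWithStats(m)
    i=1+np.argmax(s[1:,4]); print('teal',s[i],ce[i])
pL,e=tri((w1,247.8,46.9),(w3,248.8,107.3)); print('padL top',pL,e)
a=plane(w3,248.8,107.3,86);b=plane(w3,308.4,107,86);print(a,b,(a+b)/2, np.linalg.norm(a-b),np.degrees(np.arctan2(*(a-b)[[1,0]])))
# dock base corners
z3=lambda x,y:(140+x/2.8,y/2.4)
z1=lambda x,y:(140+x/3.2,y/3.2)
C3=[z3(230,81),z3(547,81),z3(531,418),z3(246,418)]
P=[plane(w3,*q,20) for q in C3]; print(np.round(P,1), np.mean(P,0)); 
print([np.linalg.norm(P[i]-P[i-1]).round(1) for i in range(4)])
for i in range(4):
    d=P[i]-P[i-1];print(np.degrees(np.arctan2(d[1],d[0])).round(2))
print('tri corners',tri((w1,*z1(126,209)),(w3,*C3[3])),tri((w1,*z1(303,517)),(w3,*C3[2])),tri((w1,*z1(669,313)),(w3,*C3[1])))
print(robot.observe()['tcp_pos'],Rot.from_quat(np.roll(robot.observe()['orientation'],-1)).as_matrix().round(4))
E
```

```text
teal [ 219   43   90   71 1461] [266.26488706  78.09445585]
w3 [251  96   1  24  24] [251.  107.5] ((251.0, 107.5), (23.0, 0.0), -90.0)
teal [ 265   60   28   92 1477] [278.22410291 101.41773866]
w2 [243   0   3  13  25] [244.    5.3] ((244.0, 6.0), (12.0, 2.0), 90.0)
w2 [307   0   3  20  22] [307.6   9.2] ((307.66900634765625, 9.472412109375), (1.0795913934707642, 19.100460052490234), 4.763641834259033)
teal [ 264    0   29   73 1331] [278.08715252  29.5229151 ]
padL top [543.88390537 206.70598685  79.49195837] [array([-0.31327456,  0.18633267]), array([-0.00786863, -0.35919337])]
[543.83379994 206.07278801  86.        ] [570.06800742 157.62426747  86.        ] [556.95090368 181.84852774  86.        ] 55.09530637114217 118.43493562552972
[[593.9 268.5  20. ]
 [649.7 164.1  20. ]
 [519.3  93.4  20. ]
 [462.8 199.   20. ]] [556.41286818 181.25285986  20.        ]
[np.float64(148.4), np.float64(118.4), np.float64(148.3), np.float64(119.7)]
27.96
-61.85
-151.53
118.17
tri corners (array([458.80720687, 200.32579083,  -1.18186475]), [array([-0.86595968,  0.41356063]), array([ 0.02879336, -0.87887455])]) (array([521.37129546,  96.46521065,  31.32419734]), [array([-0.89317119,  0.44283754]), array([ 0.07001367, -0.99113757])]) (array([646.35328611, 164.88382624,  34.86742455]), [array([-0.18171273,  0.09723932]), array([ 0.015788  , -0.23271651])])
[480.06390341 142.39035722 255.02629119] [[-1.000e-04  4.713e-01 -8.820e-01]
 [-0.000e+00 -8.820e-01 -4.713e-01]
 [-1.000e+00 -0.000e+00  1.000e-04]]
```

```bash
python3 -m pendant '0 0 0 2 0 -4.5 9.1;0 0 0 6 0.1 -8.6 9.1;0 0 0 10 0.1 -8.6 9.1;0 0 0 13 0.1 -8.6 9.1;0 0 0 13 0.1 -8.6 9.1;0 0 0 13 0.1 -8.6 9.1;0 0 0 13 0.1 -8.6 9.1'
python3 - <<'E'
from h import *
for n,b in [('side',(180,100,300,230)),('scene',(250,100,360,210))]:
    im,c=snap(n,n+'1.png'); x0,y0,x1,y1=b
    cv2.imwrite('pics/'+n+'1z.png',cv2.resize(im[y0:y1,x0:x1],None,fx=4.5,fy=4.5,interpolation=cv2.INTER_CUBIC))
snap('wrist','w4.png')
E
```

```text
time: 3.68
tcp_pos: [557.6, 182.5, 126.5]
orientation: [0.172, 0.687, 0.172, -0.685]
contact_force: [-0.9, 0.4, 0.3]
opening: 91.1
```

View pics/side1z.png

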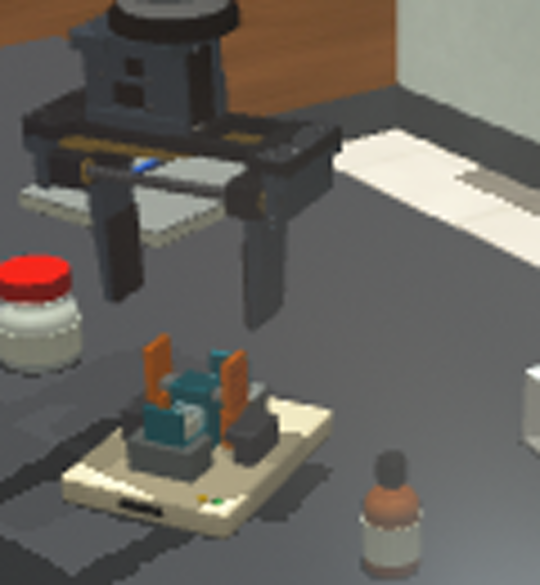

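View pics/scene1z.png

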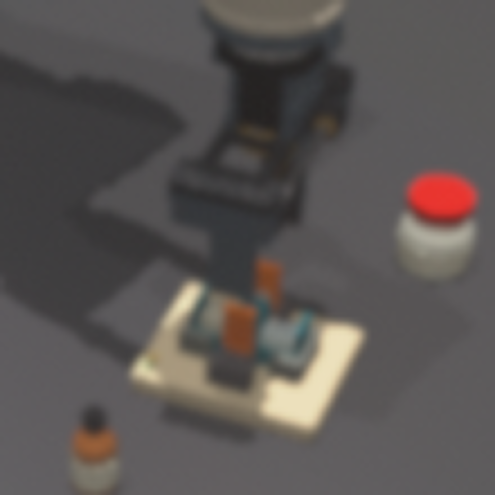

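View pics/w4.png

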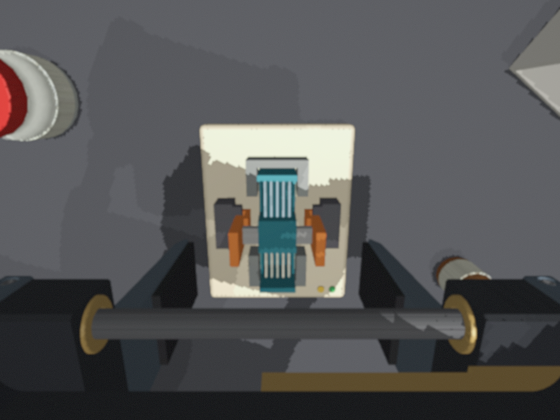

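```bash
python3 - <<'E'
from h import *
w1,w3,w4,a,b=[load(x) for x in ['w1','w3','w4','scene1','side1']]
L,e=tri((a,309.6,158.4),(b,215.1,175.6));R,f=tri((a,303.6,168.2),(b,232.2,178.4));print(L,e,R,f,(L+R)/2)
cv2.imwrite('pics/w4z.png',cv2.resize(w4['im'][110:310,190:370],None,fx=3,fy=3,interpolation=cv2.INTER_CUBIC))
print(robot.observe()['tcp_pos'],proj(w4,[556.5,181.5,67]))
E
```

```text
[545.57797216 210.10028108  82.81148705] [array([-0.15914271,  0.54139634]), array([-0.41095991, -0.53802295])] [572.05811414 159.97295033  84.43114474] [array([-0.08294948,  0.26303065]), array([-0.20152735, -0.25783645])] [558.81804315 185.03661571  83.62131589]
[557.26058071 182.44231108 125.86766509] [277.11755744 239.72166624]
```

View pics/w4z.png

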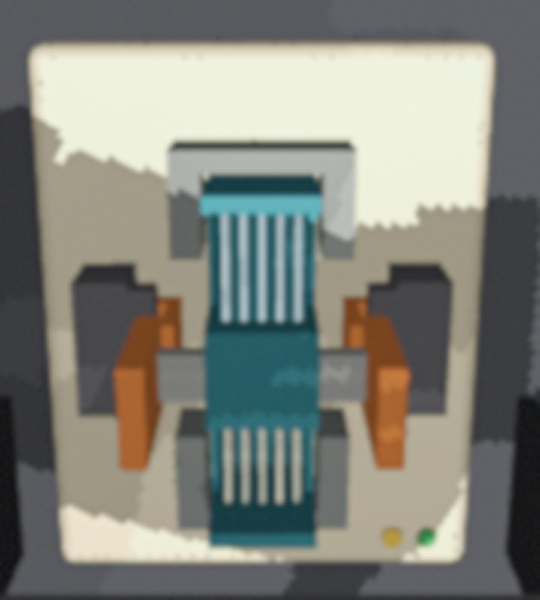

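```bash
python3 - <<'E'
from h import *
w1,w3,w4=[load(x) for x in ['w1','w3','w4']]
L,e=tri((w4,234.3,249.3),(w3,248.8,107.3));R,f=tri((w4,320.3,249.3),(w3,308.4,107));print(L,e,R,f,(L+R)/2,L-R)
# dock base corners in w4
P=[plane(w4,190+x/3,110+y/3,20) for x,y in [(29,43),(495,43),(464,562),(64,562)]]; print(np.round(P,1),np.mean(P,0))
s=robot.observe();T=Rot.from_quat(np.roll(s['orientation'],-1)).as_matrix()
m=(L+R)/2
for t in [m,np.mean(P,0)]: print('delta tool mm',T.T@(np.array([t[0],t[1],61])-s['tcp_pos']))
d=L-R;print(np.degrees(np.arctan2(d[1],d[0])),np.degrees(np.arctan2(T[1,1],T[0,1])),np.degrees(np.arctan2(T[0,0],-T[2,0])))
E
```

```text
[543.84027153 206.02853449  84.74264168] [array([-0.22852427, -0.02007158]), array([0.15728341, 0.02153869])] [570.137197   157.51899113  85.46274423] [array([-0.12528027,  0.00909985]), array([ 0.08621692, -0.01045062])] [556.98873427 181.77376281  85.10269295] [-26.29692547  48.50954336  -0.72010255]
[[595.2 268.9  20. ]
 [650.8 165.   20. ]
 [520.1  94.   20. ]
 [464.1 198.5  20. ]] [557.53135142 181.62242343  20.        ]
delta tool mm [64.86697647  0.43561396  0.64841081]
delta tool mm [64.86771892  0.82485068  0.24118703]
118.46203170720753 -61.877900896261416 0.08363617052917048
```

```bash
python3 -m pendant '0 0 0 2.5 0.05 0.05 9.1;0 0 0 4.5 0.05 0.05 9.1;0 0 0 6 0.05 0.05 9.1;0 0 0 6.5 0.05 0.05 9.1;0 0 0 6.5 0.05 0.05 9.1;0 0 0 6.5 0.05 0.05 9.1;0 0 0 6.5 0.05 0.05 9.1'
python3 - <<'E'
from h import *
s=robot.observe();print(s['contact_force'],s['tcp_pos'])
im,c=snap('side','side2.png');cv2.imwrite('pics/side2z.png',cv2.resize(im[100:230,180:300],None,fx=4.5,fy=4.5,interpolation=cv2.INTER_CUBIC))
E
```

```text
time: 4.7
tcp_pos: [557.0, 181.7, 60.4]
orientation: [0.172, 0.686, 0.172, -0.686]
contact_force: [-0.5, -0.1, -0.5]
opening: 91.5
[-0.50668268 -0.12108841 -0.48604237] [556.95676436 181.74800272  60.4415074 ]
```

View pics/side2z.png

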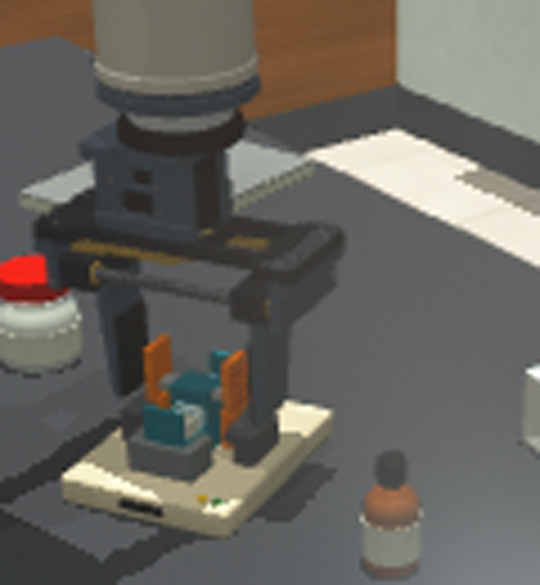

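Fingers straddle the pads with no contact yet. Closing.

```bash
python3 -m pendant '0 0 0 0 0 0 6.0;0 0 0 0 0 0 4;0 0 0 0 0 0 4;0 0 0 0 0 0 4;0 0 0 0 0 0 4;0 0 0 0 0 0 4;0 0 0 0 0 0 4;0 0 0 0 0 0 4'
python3 - <<'E'
from h import *
s=robot.observe();print(s['contact_force'],s['wrist_torque'],s['tcp_pos'])
E
```

```text
time: 5.75
tcp_pos: [556.7, 181.7, 60.4]
orientation: [0.172, 0.686, 0.172, -0.686]
contact_force: [-2.1, -0.9, 10.5]
opening: 44.1
[-2.12732287 -0.90445176 10.46319772] [-0.04056432  0.60598473  0.01094631] [556.73556407 181.73332327  60.38125722]
```

```bash

python3 - <<'E'
from h import *
s=robot.observe();print(s['contact_force'],s['wrist_torque'],s['opening'])
im,c=snap('side','side3.png');cv2.imwrite('pics/side3z.png',cv2.resize(im[120:230,180:300],None,fx=5,fy=5,interpolation=cv2.INTER_CUBIC))
im,c=snap('wrist','w5.png')
s=robot.observe();print(s['contact_force'],s['wrist_torque'],s['opening'])
E
```

```text
[-2.12732287 -0.90445176 10.46319772] [-0.04056432  0.60598473  0.01094631] 44.079024149299364
[-2.4021709  -0.50300468 10.14516164] [-0.04116776  0.54850795 -0.04349377] 43.81669920493885
```

View pics/side3z.png

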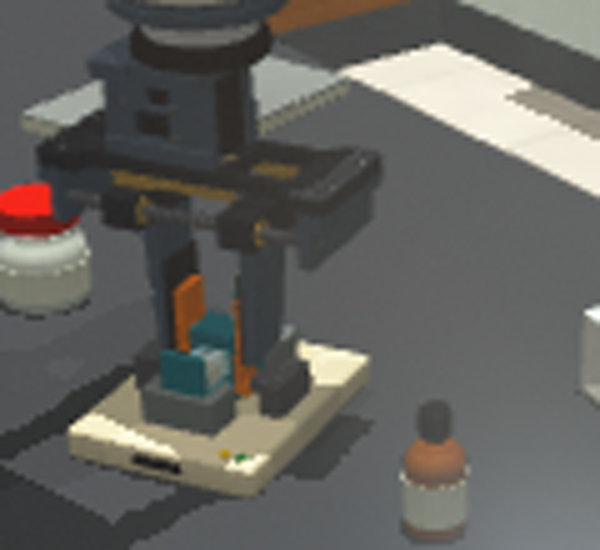

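View pics/w5.png

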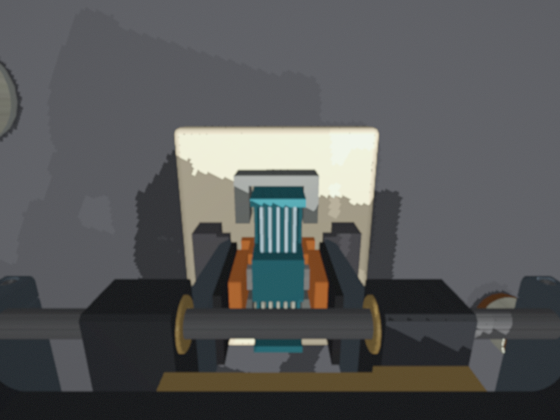

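```bash
python3 -m pendant '0 0 0 -0.1 0 0 4;0 0 0 -0.3 0 0 4;0 0 0 -0.3 0 0 4;0 0 0 -0.3 0 0 4'; python3 -c "
from h import *
s=robot.observe();print(s['contact_force'],s['wrist_torque'],s['opening'])"
```

```text
time: 6.35
tcp_pos: [556.6, 181.6, 62.8]
orientation: [-0.172, -0.686, -0.172, 0.686]
contact_force: [-0.0, -0.4, -1.8]
opening: 43.6
[-0.02656643 -0.40625468 -1.75937997] [0.00055584 0.04692225 0.01408782] 43.61129517740894
```

```bash
python3 -m pendant '0 0 0 -0.3 0 0 4;0 0 0 -0.6 0 0 4;0 0 0 -1 0 0 4;0 0 0 -1 0 0 4;0 0 0 -1 0 0 4'; python3 - <<'E'
from h import *
s=robot.observe();print(s['contact_force'],s['wrist_torque'],s['opening'])
im,c=snap('side','side4.png');cv2.imwrite('pics/side4z.png',cv2.resize(im[120:230,180:300],None,fx=5,fy=5,interpolation=cv2.INTER_CUBIC))
E
```

```text
time: 6.98
tcp_pos: [556.7, 181.7, 72.9]
orientation: [0.172, 0.686, 0.172, -0.686]
contact_force: [0.4, 0.1, -1.7]
opening: 43.8
[ 0.3929393   0.13070055 -1.66974381] [-0.01714973  0.01511637 -0.00834121] 43.76235691547132
```

View pics/side4z.png

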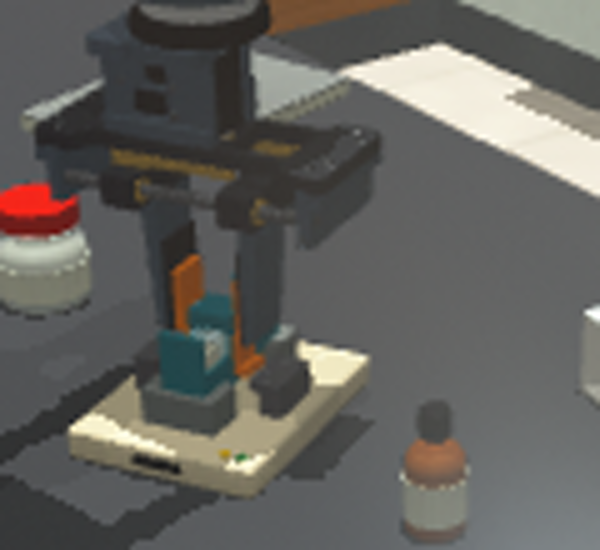

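```bash
python3 -m pendant '0 0 0 -0.8 0 0 4;0 0 0 -2 0 0 4;0 0 0 -3.5 0 0 4;0 0 0 -5 0 0 4;0 0 0 -7 0 0 4;0 0 0 -9 0 0 4;0 0 0 -10.5 0 0 4;0 0 0 -11.5 0 0 4;0 0 0 -12 0 0 4;0 0 0 -12 0 0 4;0 0 0 -12 0 0 4'; python3 - <<'E'
from h import *
s=robot.observe();print(s['contact_force'],s['wrist_torque'],s['opening'],s['joint_pos'])
im,c=snap('side','side5.png');cv2.imwrite('pics/side5z.png',cv2.resize(im[70:230,160:320],None,fx=3.7,fy=3.7,interpolation=cv2.INTER_CUBIC))
im,c=snap('scene','scene5.png');cv2.imwrite('pics/scene5z.png',cv2.resize(im[100:240,160:350],None,fx=4,fy=4,interpolation=cv2.INTER_CUBIC))
E
```

```text
time: 8.4
tcp_pos: [556.4, 181.6, 192.3]
orientation: [-0.172, -0.686, -0.172, 0.686]
contact_force: [-0.9, -0.3, -1.5]
opening: 43.8
[-0.90062512 -0.26117716 -1.49128784] [ 0.03330252  0.10199357 -0.02364843] 43.82044787508524 [2.13490329e-01 4.71575779e-01 1.48628285e+00 8.32770368e-07
 1.18475730e+00 1.29352078e+00]
```

View pics/side5.png

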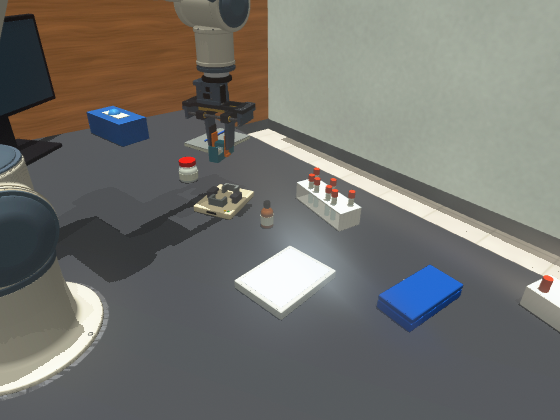

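View pics/scene5z.png

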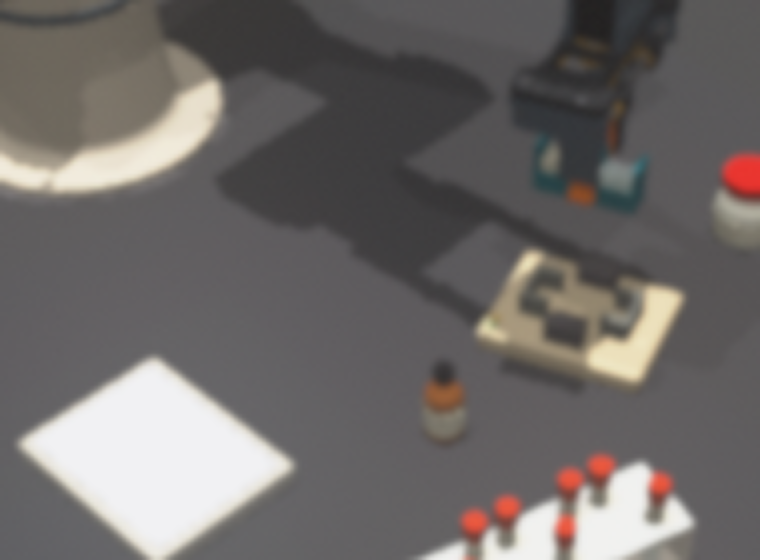

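```bash
python3 - <<'E'
from h import *
cs={}
for f,roi in [('scene5',(155,180,245,245)),('side5',(225,235,345,320))]:
    c=load(f); im=c['im']; x0,y0,x1,y1=roi
    hsv=cv2.cvtColor(im,cv2.COLOR_BGR2HSV); m=((hsv[...,2]>215)&(hsv[...,1]<40)).astype(np.uint8)
    k=np.zeros_like(m);k[y0:y1,x0:x1]=1;m*=k
    n,l,s,ce=cv2.connectedComponentsWithStats(m);i=1+np.argmax(s[1:,4]);pts=np.argwhere(l==i)[:,::-1]
    h=cv2.convexHull(pts.astype(np.float32)); q=cv2.approxPolyN(h,4).reshape(-1,2); print(f,s[i],q.tolist())
    P=np.array([plane(c,u,v,22) for u,v in q]); print(P.round(1).tolist(),'mean',P.mean(0))
    print([np.linalg.norm(P[j]-P[j-1]).round() for j in range(4)],[np.degrees(np.arctan2(*(P[j]-P[j-1])[[1,0]])).round(1) for j in range(4)])
    # diag intersection
    a,b,cc,d=[np.append(x,1) for x in q]; X=np.cross(np.cross(a,cc),np.cross(b,d));X=X[:2]/X[2]; cs[f]=(c,*X);print(X,plane(c,*X,22))
print(tri(*cs.values()))
E
```

```text
scene5 [ 166  191   66   49 1695] [[198.65170288085938, 239.82022094726562], [164.8333282470703, 210.2291717529297], [198.0325164794922, 189.47967529296875], [232.18341064453125, 215.86900329589844]]
[[570.7, -254.2, 22.0], [396.6, -275.8, 22.0], [379.2, -142.2, 22.0], [552.0, -119.9, 22.0]] mean [ 474.64346488 -198.06364614   22.        ]
[np.float64(136.0), np.float64(175.0), np.float64(135.0), np.float64(174.0)] [np.float64(-82.1), np.float64(-172.9), np.float64(97.4), np.float64(7.3)]
[198.32222744 213.03350017] [ 474.34841432 -197.88379935   22.        ]
side5 [ 235  246  100   67 3386] [[280.618896484375, 312.4255065917969], [233.75564575195312, 280.20697021484375], [289.5, 245.0], [335.69744873046875, 270.1986083984375]]
[[391.5, -281.0, 22.0], [372.8, -145.5, 22.0], [548.6, -121.9, 22.0], [567.5, -258.1, 22.0]] mean [ 470.11569873 -201.64105525   22.        ]
[np.float64(177.0), np.float64(137.0), np.float64(177.0), np.float64(138.0)] [np.float64(-172.6), np.float64(97.9), np.float64(7.6), np.float64(-82.1)]
[285.53218938 275.12369361] [ 469.87687819 -201.66898159   22.        ]
(array([ 472.3591584 , -197.70832754,   18.99318549]), [array([-0.14516337,  0.2588247 ]), array([-0.30525804, -0.31212249])])
```

```bash
python3 -m pendant '0 0 0 0 0.4 0.5 4;0 0 0 0 1.5 1.8 4;0 0 0 0 3.5 4.2 4;0 0 0 0 6 7.3 4;0 0 0 0 9 10.9 4;0 0 0 0 12 14.6 4;0 0 0 0 15 18.2 4;0 0 0 0 18 21.9 4;0 0 0 0 21 25.5 4;0 0 0 0 24 29.1 4;0 0 0 0 26.5 32.2 4;0 0 0 0 28.3 34.4 4;0 0 0 0 29.2 35.5 4;0 0 0 0 29.4 35.7 4;0 0 0 0 29.4 35.7 4;0 0 0 0 29.4 35.7 4;0 0 0 0 29.4 35.7 4'; python3 - <<'E'
from h import *
s=robot.observe();print(s['contact_force'],s['wrist_torque'],s['opening'],s['joint_pos'])
im,c=snap('wrist','w6.png')
E
```

```text
time: 10.62
tcp_pos: [380.6, -245.3, 192.9]
orientation: [-0.172, -0.686, -0.172, 0.686]
contact_force: [0.3, 0.2, -1.8]
opening: 43.6
[ 0.26506709  0.19120459 -1.75048113] [ 0.07580994  0.02788391 -0.0215669 ] 43.648634584922114 [-7.04602805e-01  2.95127081e-01  1.79459342e+00  7.22051815e-05
  1.05197451e+00  3.74460431e-01]
```

View pics/w6.png

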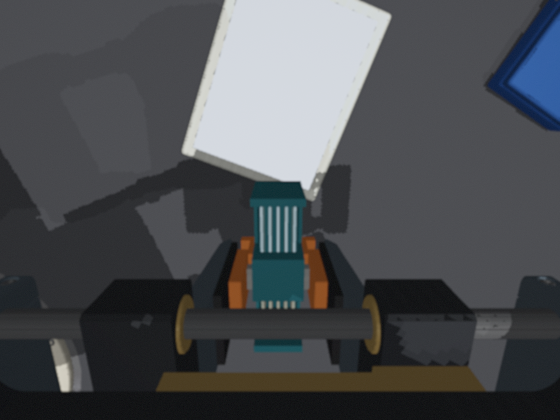

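```bash
python3 - <<'E'
from h import *
im=load('w6')['im'];cv2.imwrite('pics/w6z.png',cv2.resize(im[0:205,170:400],None,fx=2.9,fy=2.9,interpolation=cv2.INTER_CUBIC))
E
```

```text
(no output)
```

View pics/w6z.png

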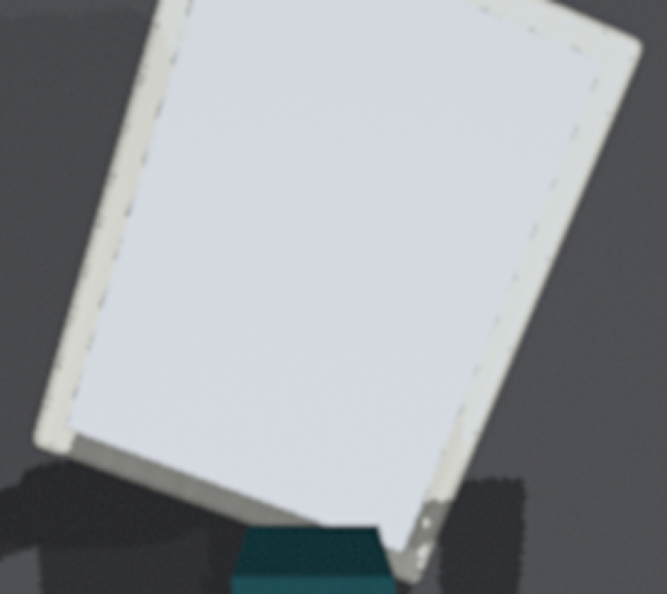

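```bash
python3 - <<'E'
from h import *
c=load('w6');z=lambda x,y:(170+x/2.9,y/2.9)
for z0 in (22,19):
    l,r,b=[plane(c,*z(*q),z0) for q in [(33,445),(644,42),(416,586)]]; print(l,r,b,(l+r)/2,np.linalg.norm(l-b),np.linalg.norm(r-b),np.linalg.norm(l-r))
    # inner
m=(l+r)/2
a,s=load('scene5'),load('side5')
print(tri((c,*z(644,42)),(s,335.7,270.2)),tri((c,*z(33,445)),(s,233.76,280.2)))
E
```

```text
[ 375.52228321 -143.0220543    22.        ] [ 571.10246042 -255.89970249   22.        ] [ 393.74213254 -280.03540571   22.        ] [ 473.31237182 -199.46087839   22.        ] 138.21946814437783 178.99502248458327 225.81622876954114
[ 374.78960226 -142.4517324    19.        ] [ 572.14488968 -256.35387229   19.        ] [ 393.17481722 -280.70863418   19.        ] [ 473.46724597 -199.40280235   19.        ] 139.47396537396452 180.61960375979228 227.8657651857223
(array([ 571.34276649, -255.87595067,   18.9878806 ]), [array([-0.97877556,  0.62767385]), array([ 0.37041549, -0.13679983])]) (array([ 374.72867904, -142.396807  ,   18.8786916 ]), [array([-0.04278589,  0.01290703]), array([0.01893331, 0.00618539])])
```

```bash
python3 -m pendant '0 0 0 0 0 -0.5 4;0 0 0 0 0.1 -1.8 4;0 0 0 0 0.2 -4 4;0 0 0 0.4 0.3 -6.5 4;0 0 0 1 0.3 -8.5 4;0 0 0 1.7 0.3 -9.8 4;0 0 0 2.4 0.3 -10.3 4;0 0 0 2.8 0.3 -10.3 4;0 0 0 3 0.3 -10.3 4;0 0 0 3 0.3 -10.3 4;0 0 0 3 0.3 -10.3 4;0 0 0 3 0.3 -10.3 4'; python3 - <<'E'
from h import *
s=robot.observe();print(s['contact_force'],s['tcp_pos'],s['opening'],s['joint_pos'])
im,c=snap('side','side7.png');cv2.imwrite('pics/side7z.png',cv2.resize(im[150:320,200:350],None,fx=3.5,fy=3.5,interpolation=cv2.INTER_CUBIC))
im,c=snap('scene','scene7.png');cv2.imwrite('pics/scene7z.png',cv2.resize(im[120:250,150:290],None,fx=4.5,fy=4.5,interpolation=cv2.INTER_CUBIC))
snap('wrist','w7.png')
E
```

```text
time: 12.18
tcp_pos: [472.6, -200.1, 163.1]
orientation: [0.172, 0.686, 0.172, -0.686]
contact_force: [0.4, -0.8, -1.3]
opening: 44.0
[ 0.43996135 -0.84902051 -1.33369811] [ 472.61845494 -200.10993167  163.13122995] 43.98059440550437 [-5.16873600e-01  4.13820970e-01  1.69502199e+00 -6.12112005e-05
  1.03240591e+00  5.63319957e-01]
```

View pics/side7z.png

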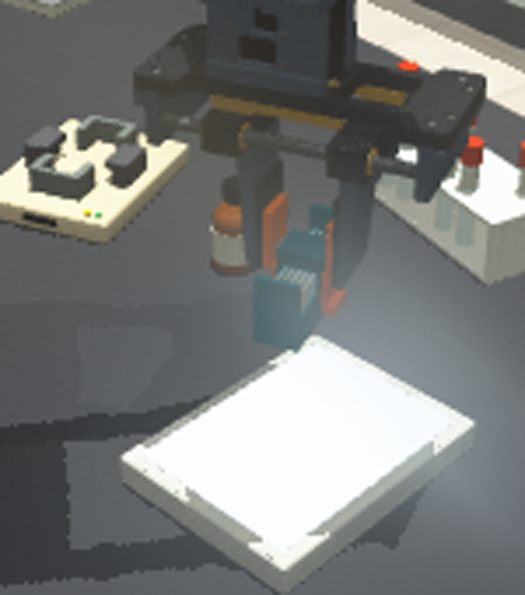

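View pics/scene7z.png

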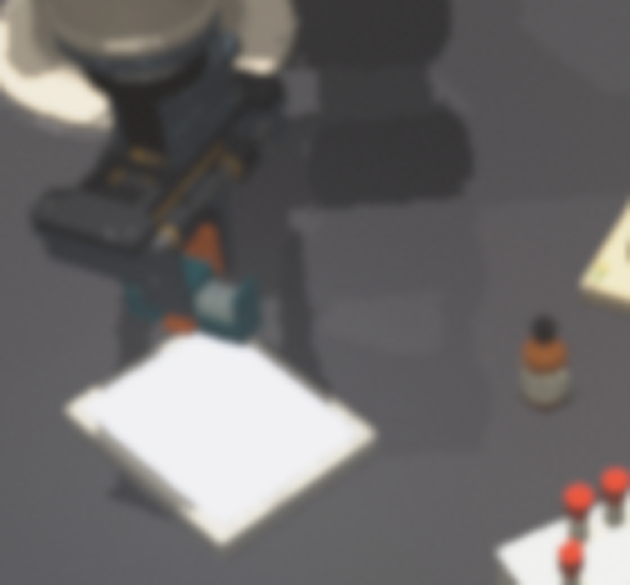

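View pics/w7.png

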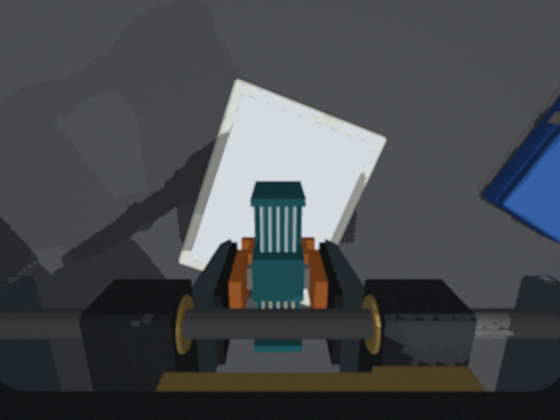

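```bash
python3 - <<'E'
from h import *
A,B=load('w5')['im'],load('w7')['im']
cv2.imwrite('pics/cmp.png',cv2.resize(np.hstack([A[160:360,210:345],B[160:360,210:345]]),None,fx=2.9,fy=2.9,interpolation=cv2.INTER_CUBIC))
s=load('side7');a=load('scene7');w=load('w7');w5=load('w5')
ex=np.array([.882,.4713,0]);ey=np.array([-.4713,.882,0]);ez=np.array([0,0,1])
def P(cc,x,y,z): return cc+ex*x+ey*y+ez*z
c7=np.array([472.6,-200.1,122.7]); c5=np.array([556.7,181.7,20])
for n,x,y,z in [('b-end left',-44,13.5,0),('b-end right',-44,-13.5,0),('b-end top l',-44,13.5,43),('far top +',44,13.5,43),('padtop L',0,23,66)]:
    print(n,'side',((proj(s,P(c7,x,y,z))-[200,150])*3.5).round(),'scene',((proj(a,P(c7,x,y,z))-[150,120])*4.5).round(),'w7',proj(w,P(c7,x,y,z)).round(1),'w5',proj(w5,P(c5,x,y,z)).round(1))
E
```

```text
b-end left side [253. 336.] scene [148. 286.] w7 [256.6 308.8] w5 [256.6 308.7]
b-end right side [297. 348.] scene [126. 311.] w7 [296.5 308.8] w5 [296.4 308.7]
b-end top l side [253. 273.] scene [137. 239.] w7 [251.9 352.4] w5 [251.9 352.3]
far top + side [312. 199.] scene [252. 275.] w7 [247.9 199.2] w5 [247.8 199. ]
padtop L side [268. 197.] scene [197. 222.] w7 [225.1 306.3] w5 [225.  306.1]
```

View pics/cmp.png

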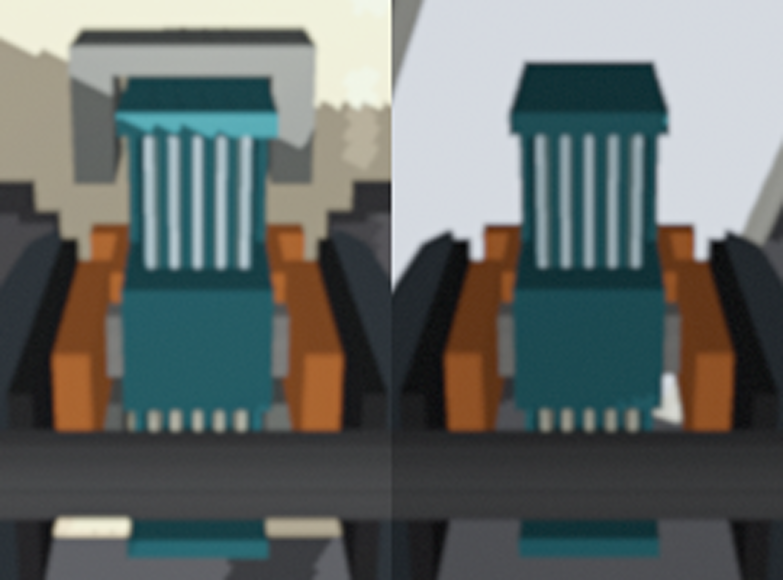

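```bash
python3 -m pendant '0 0 0 0 0 0 4;0 0 0 0 0 0 4;0 0 0 0 0 0 4;0 0 0 0 0 0 4'; python3 - <<'E'
from h import *
s=robot.observe();print(abs(s['qd']).max(),s['contact_force'],s['tcp_pos'],s['opening'],Rot.from_quat(np.roll(s['orientation'],-1)).as_matrix()[:,0])
print(robot.finish_job())
E
```

```text
time: 12.82
tcp_pos: [472.6, -200.0, 162.9]
orientation: [-0.172, -0.686, -0.172, 0.686]
contact_force: [0.4, -0.4, -2.2]
opening: 43.9
0.0007475454210411587 [ 0.40224416 -0.43874852 -2.16263606] [ 472.60716765 -199.97476072  162.88578469] 43.94075173362373 [-8.60977672e-05  1.12510013e-05 -9.99999996e-01]
the job is handed in; nothing more can be done
None
```

I pinched both catches, lifted the cassette straight out of its dock and carried it upright to the light panel. It is held there by the catches, and I handed the job in at 12.8 s.

**Last checks**
- **Position:** the gripper was at (472.6, -200.0) mm against a panel centre measured at (473.3, -199.5) mm. The underside works out at about z = 122.5 mm, roughly 100 mm above the lit face.
- **Level and steady:** the tool axis was vertical to within 0.1 mrad and the joints were nearly still. The load of about 2 N matches the cassette's weight.
- **Grip:** wrist pictures at the dock and over the panel match, so there was no slip or tilt, and both catches look equally pressed in.

**Disagreements**
- **Panel height:** triangulation put the panel face at 19 mm rather than 22 mm. The side camera also showed the cassette about 2–3 mm lower than predicted. The two offsets go the same way, so the 100 mm gap still holds.
- **Pad positions:** the scene and side cameras were 3–4 mm off the wrist camera on the pads' position, so I went by the wrist camera.
- **Finger opening:** it read 44 mm when pinched, against 46 mm expected.
- **Force while pinching:** closing the fingers showed a brief 10 N upward force at the dock. It disappeared as soon as the lift began; I did not find the cause.

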